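Cups back on their own saucers

ROBOT

A 7-joint arm with a two-finger parallel gripper is mounted at the origin on a cart in front of the work surface, level with it; the furniture and walls round the work are solid. World frame = base frame: x ahead of the robot, y to its left, z up, the work surface at z = 0. Lengths are in m, angles in rad, forces in N, time in s.
With the tool pointing down it reaches from about 0.35 to 0.9 m from the base axis. Payload 8.1 kg.
Tool frame: the origin (TCP) lies at the very end of the fingers, on their centre line; the grasp point (between the pads) lies 19 mm behind it; z points along the fingers, y is the line along which they close (so a half turn about z gives the same grasp; the last joint's range is limited). The gripper opens to 92 mm and grips with 3 to 60 N. Pads are 19 mm wide; open, the fingers measure 130 mm over their backs; the gripper's body (75 mm by 190 mm) begins 47 mm behind the grasp point.
Start: joints at [1.134, 0.434, 0.025, 1.573, -0.012, 1.134, -0.075], TCP at [0.205, -0.591, 0.227] pointing down, gripper open.
Joint ranges: [-2.62, 2.62], [-0.44, 2.09], [-1.27, 1.32], [0.08, 2.57], [-1.32, 4.46], [0.12, 2], [-2.74, 2.74]. Speed limits (rad/s): [2.22, 2.22, 3.01, 3.01, 3.14, 3.14, 3.14].

INTERFACE

Orientations are given as a rotation vector (axis times angle).
In Python, from cell import arm gives the robot as it stands.
- The arm moves only by the shell command python3 -m pendant 'ROWS' [FORCE]. ROWS is a JSON object of lists of equal length, an entry for each row: "slide": the shift along the tool's x, y, z in units of 0.3 m (1.0 is 0.3 m), a list of three; "dr": the turn, a rotation vector about the tool's x, y, z in units of 0.12 rad (1.0 is 0.12 rad), a list of three; "claw": the opening, from 0 (shut) to 1 (fully open). In form: {"slide": [[tx, ty, tz], ...], "dr": [[ax, ay, az], ...], "claw": [claw, ...]}. A call has 1 to 10 rows; each row shifts and turns the commanded pose from where the row before left it, along the tool's axes as they then stand; what a row does not reach is not made up. A row lasts 1/10 s, in which the tool goes at most 50 mm and 8.59 degrees, less where a joint would pass 70% of its speed; a pose out of reach is approached as far as the arm can. A call with a number of a shift or a turn outside -1 to 1 is refused whole. A call with a gripper value outside its range is refused whole. The fingers move at their own pace and stop on an object; FORCE is the grip in N (left out, the last holds). Time passes only in rows, so rows that do not move let the fingers close. It gives the time, the measured TCP pose, the force, the opening and the grip force at its end, in the units of the state.
- arm.observe(): the state, without advancing time (a new reading comes with each control period).
- arm.get_image(name): name is "scene" or "top" or "wrist"; returns the picture (400x640x3 uint8, red, green, blue); there is no depth.
- arm.calibration(name): a dict with "K" (3x3 intrinsics, pixels), "xyz" and "orientation" of the camera in the world. Camera axes: x right, y up, looking along -z (the intrinsics and any distortion apply to the point x, -y, -z); pixel columns grow to the right and rows downward; lengths in m; the calibration is good to about 2 mm. The wrist camera is an equidistant fisheye: a pixel r from the principal point sees the ray r / f radians off the axis. A picture is of the moment at which its call begins: read the wrist's pose just before it. calibration takes no time and is no camera call; for the wrist camera it gives the pose at the moment of the call.
- arm.sign_off(): hands the job in; it is judged then, once.
The state is a dict: "clock": time; "joints": joint angles; "dq": joint speeds; "joint_efforts": joint torques, N m; "position": TCP position; "ee_rot": TCP orientation; "force": force on the tool from outside, world axes, zero at the start; "ft_torque": the same for the moment, N m; "width": opening from 0.0 (shut) to 1.0 (fully open); "gripper_force": force on a finger pad.
Only numpy, scipy, OpenCV 4.12 (cv2) and the standard library are available. Lean on these libraries where they do the work, as an engineer would, in place of code of your own. Each camera call takes 0.05 s, during which the arm holds its last target. There are 200 camera calls.

TASK

The three white cups have been put on each other's saucers. Put every cup on its own saucer - the small cup on the small saucer, the medium one on the medium, the large one on the large - standing upright with its foot right down in the saucer's well. First set one cup aside on the bare worktop to free a saucer. Set the cups down gently without dropping them, never tip one over, and leave the sugar shaker and the corked bottle where they stand.

Things in the scene. Friction and masses are not known exactly. Their poses are not given: they have to be found in the camera images.
- cup_small: The small white cup, hollow, 48 mm outside, 50 mm high, wall 3.5 mm, about 0.09 kg. Origin: centre of its foot's underside (foot 28 mm across), z up. The outer wall is upright from 18 mm height to the rim. A loop handle 8 mm thick stands out 25 mm on its +y side: grip the wall across the cup's x axis. At the start it stands in a wrong saucer's well.
- cup_medium: The medium white cup, hollow, same form: 58 mm outside, 60 mm high, wall 3.5 mm, about 0.14 kg, foot 45 mm across. Origin: centre of its foot's underside, z up. Outer wall upright from 21 mm height to the rim; handle out 25 mm on its +y side. At the start it stands in a wrong saucer's well.
- cup_large: The large white cup, hollow, same form: 67 mm outside, 72 mm high, wall 3.5 mm, about 0.22 kg, foot 62 mm across. Origin: centre of its foot's underside, z up. Outer wall upright from 24 mm height to the rim; handle out 25 mm on its +y side. At the start it is perched on the rim of a saucer too small for it, about 10 mm above the worktop.
- saucer_small: Small white saucer, 100 mm across, fixed. Origin: centre of its underside, on the worktop (z = 0). Flat well 38 mm across, floor at 4 mm; a steep step 3 mm wide rises to 8 mm, then the plate slopes up to its edge at 15 mm. The three saucers stand in a row along y, 0.17 m apart, in any order; the worktop is bare for 0.19 m to the right (-y) of the last one's centre.
- saucer_medium: Medium white saucer, 122 mm across, fixed, same form. Origin: centre of its underside, on the worktop. Well 55 mm across, floor at 4 mm, outer edge 15 mm high. Each cup's foot fits its own saucer's well with 5 mm to spare all round.
- saucer_large: Large white saucer, 148 mm across, fixed, same form. Origin: centre of its underside, on the worktop. Well 72 mm across, floor at 4 mm, outer edge 15 mm high. On the left a cooker hood hangs over the range (x > 0.40, y > 0.21) with its underside 0.68 m above the worktop; behind the row a display case stands at x > 0.72.
- sugar_shaker: Glass sugar shaker with a domed grey metal top, 44 mm across, 90 mm high, loose, standing behind the saucers: a bystander. Origin: centre of its underside.
- syrup_bottle: Small clear glass bottle with a cork, 42 mm across, 100 mm high, loose, standing behind the saucers: a bystander. Origin: centre of its underside.
Things that resemble listed ones, but are neither listed nor needed, are in the scene too. Leave any orange look-alike of the cup_medium alone.

How it is judged:
On the way:
1. one of the cups has been set aside, standing upright and released on the bare worktop (((height (world z) of cup_small below 0.0025 m and angle between cup_small's own z axis and vertical below 0.1 rad and contact force between cup_small and the fingers below 0.05 N) or (height (world z) of cup_medium below 0.0025 m and angle between cup_medium's own z axis and vertical below 0.1 rad and contact force between cup_medium and the fingers below 0.05 N) or (height (world z) of cup_large below 0.0025 m and angle between cup_large's own z axis and vertical below 0.1 rad and contact force between cup_large and the fingers below 0.05 N))), for 0.2 s.
At the end, for the whole second after the job is handed in: Each cup stands released, at rest and upright (0.06 rad) on the saucer of its own size, within 9 mm of its centre and with its foot down in the well (under 6.5 mm above the saucer's underside); shaker and bottle within 15 mm of where they stood (horizontal distance between cup_small and saucer_small below 0.009 m and z of cup_small in the frame of saucer_small below 0.0065 m and angle between each of cup_small, cup_medium, cup_large's own z axis and vertical below 0.06 rad and linear speed of each of cup_small, cup_medium, cup_large below 0.02 m/s and angular speed of each of cup_small, cup_medium, cup_large below 0.2 rad/s and horizontal distance between cup_medium and saucer_medium below 0.009 m and z of cup_medium in the frame of saucer_medium below 0.0065 m and horizontal distance between cup_large and saucer_large below 0.009 m and z of cup_large in the frame of saucer_large below 0.0065 m and distance of each of sugar_shaker, syrup_bottle from where it was at the start of the episode below 0.015 m); the robot touches nothing.
It fails at once if a cup is tipped by more than 40 degrees (angle between any of cup_small, cup_medium, cup_large's own z axis and vertical above 0.7 rad).
It fails at once if a cup is dropped (falls free of the fingers for more than about 18 mm) ((linear speed of cup_small above 0.6 m/s and contact force between cup_small and the fingers below 0.05 N) or (linear speed of cup_medium above 0.6 m/s and contact force between cup_medium and the fingers below 0.05 N) or (linear speed of cup_large above 0.6 m/s and contact force between cup_large and the fingers below 0.05 N)).
It fails at once if a cup is slammed or pressed hard on its saucer (contact force between cup_small and saucer_small above 50 N or contact force between cup_medium and saucer_medium above 50 N or contact force between cup_large and saucer_large above 50 N).
It fails at once if the sugar shaker or the corked bottle is moved by more than 15 mm (distance of any of sugar_shaker, syrup_bottle from where it was at the start of the episode above 0.015 m).
It also fails if it takes over 102 s, if anything falls off the work surface, if the arm or the gripper's body presses on something with over 40 N, if the wrist force passes 120 N, or if a joint passes its speed limit or range.

## Working session

There is one attempt and no reset: what is moved stays moved. The work goes in short steps, Python scripts to look and compute and a shell command to move; the robot and the scene stay as the last step left them, time stands still between calls to the robot, and variables do not carry over. Pictures are saved under pics/ and viewed, at most 14 in all, crops included, and the job is handed in when it is done.

```bash
ls; mkdir -p pics; python3 - <<'E'
from cell import arm
import cv2,numpy as np
s=arm.observe(); print({k:np.round(v,3) for k,v in s.items()})
for n in ["scene","top","wrist"]:
    c=arm.calibration(n); print(n,c)
    cv2.imwrite(f"pics/{n}0.png",arm.get_image(n)[:,:,::-1])
E
```

```text
pics
{'clock': np.float64(0.0), 'joints': array([ 1.134,  0.435,  0.025,  1.574, -0.012,  1.134, -0.075]), 'dq': array([ 0.   ,  0.002, -0.   ,  0.001, -0.   , -0.   , -0.001]), 'joint_efforts': array([ 1.0000e-03, -6.6785e+01,  9.8500e-01, -3.1445e+01, -6.1000e-02,
        4.3000e-02,  0.0000e+00]), 'position': array([ 0.205, -0.59 ,  0.226]), 'ee_rot': array([-3.096e+00, -5.220e-01,  1.000e-03]), 'force': array([ 0.516, -0.413, -0.202]), 'ft_torque': array([-0.018, -0.038,  0.013]), 'gripper_force': np.float64(0.0), 'width': np.float64(0.999)}
scene {'K': array([[395.84792527,   0.        , 317.85222579],
       [  0.        , 395.84792527, 195.8890271 ],
       [  0.        ,   0.        ,   1.        ]]), 'xyz': array([-0.01118279,  0.12966146,  0.5063771 ]), 'orientation': array([ 0.61948304, -1.02434953, -1.88693614])}
top {'K': array([[398.58106511,   0.        , 310.51474922],
       [  0.        , 398.58106511, 198.3748042 ],
       [  0.        ,   0.        ,   1.        ]]), 'xyz': array([ 0.49409526, -0.21347873,  1.06045084]), 'orientation': array([ 0.07695207, -0.09376914, -1.55698129])}
wrist {'K': array([[309.70691629,   0.        , 315.59245133],
       [  0.        , 309.70691629, 199.47963663],
       [  0.        ,   0.        ,   1.        ]]), 'xyz': array([ 0.27961035, -0.56376426,  0.38395645]), 'orientation': array([-0.25951665,  0.18607228, -1.22647416])}
```

View pics/top0.png

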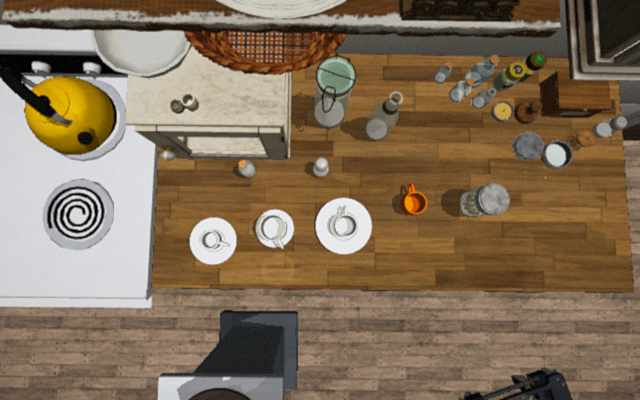

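View pics/scene0.png

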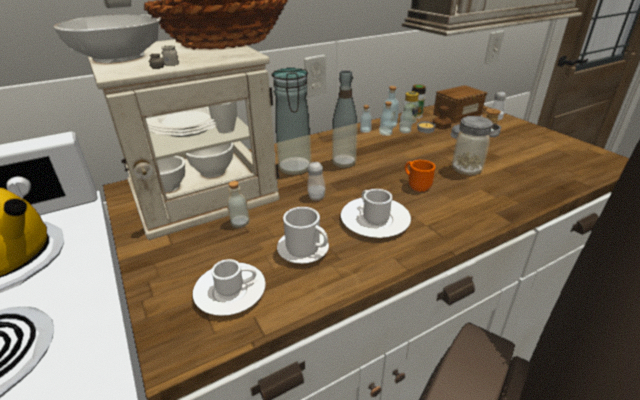

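Top view: left saucer (213,240), medium-sized, holds the small cup. The middle one (274,229), smallest, holds the large cup, and the right one (343,225), largest, holds the medium cup. Look-alikes: the orange mug (414,200), the pale bowls in the display case, and a white shaker-like object (320,167). Bystanders are the shaker (320,167) and the bottle (246,168). Now a close crop to check this.

```bash
python3 - <<'E'
import cv2,numpy as np
t=cv2.imread('pics/top0.png')[155:265,185:385]; s=cv2.imread('pics/scene0.png')[150:325,185:420]
t=cv2.resize(t,(800,440)*1,interpolation=cv2.INTER_CUBIC)[:,:]
cv2.imwrite('pics/c1.png',t)
cv2.imwrite('pics/c2.png',cv2.resize(s,None,fx=3.4,fy=3.4,interpolation=cv2.INTER_CUBIC))
E
```

```text
(no output)
```

View pics/c1.png

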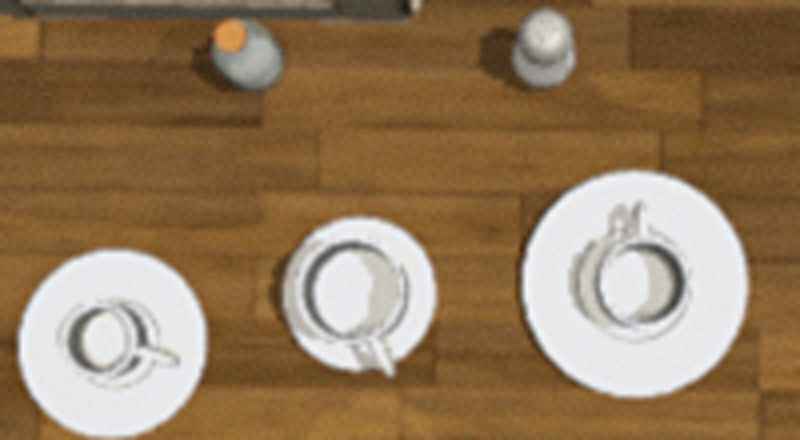

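View pics/c2.png

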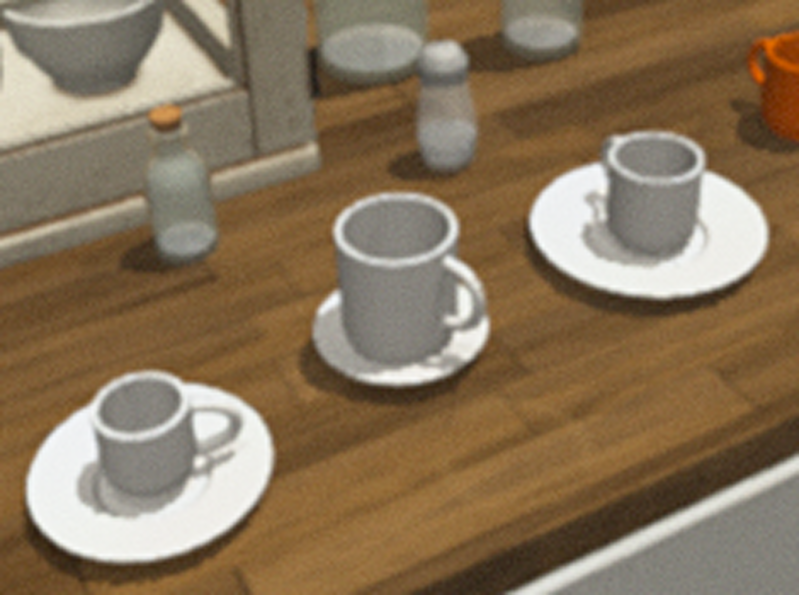

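The crops confirm the layout: bottle at crop (248,60), shaker at (545,50). Cup rims in the scene crop: small (145,405), large (397,230), medium (655,160). Next I'll measure the saucer outlines and cup rims from both views.

```bash
cat > h.py <<'E'
import cv2,numpy as np
from scipy.spatial.transform import Rotation as R
from cell import arm
def rays(c,px,fish=False):
    K=np.array(c["K"]); px=np.atleast_2d(np.float64(px))
    x=(px[:,0]-K[0,2])/K[0,0]; y=(px[:,1]-K[1,2])/K[1,1]
    if fish:
        r=np.hypot(x,y)+1e-9; d=np.c_[x/r*np.sin(r),-y/r*np.sin(r),-np.cos(r)]
    else: d=np.c_[x,-y,-np.ones_like(x)]
    return R.from_rotvec(c["orientation"]).apply(d)
def plane(c,px,z,fish=False):
    d=rays(c,px,fish); o=np.array(c["xyz"]); return o+d*((z-o[2])/d[:,2])[:,None]
def tri(cs,pxs,fs):
    A=np.zeros((3,3));b=np.zeros(3)
    for c,p,f in zip(cs,pxs,fs):
        d=rays(c,p,f)[0]; d/=np.linalg.norm(d); M=np.eye(3)-np.outer(d,d); A+=M; b+=M@c["xyz"]
    X=np.linalg.solve(A,b)
    res=[]
    for c,p,f in zip(cs,pxs,fs):
        d=rays(c,p,f)[0]; d/=np.linalg.norm(d); v=X-c["xyz"]; res.append(np.linalg.norm(v-d*(d@v))*1e3)
    return X,np.round(res,1)
def circ(P):
    A=np.c_[2*P[:,:2],np.ones(len(P))]; s=np.linalg.lstsq(A,(P[:,:2]**2).sum(1),rcond=None)[0]
    return s[:2],np.sqrt(s[2]+s[0]**2+s[1]**2)
E
python3 - <<'E'
from h import *
T=arm.calibration('top');S=arm.calibration('scene')
def sauc(f,c,boxes):
    im=cv2.imread(f); hsv=cv2.cvtColor(im,cv2.COLOR_BGR2HSV)
    m=((hsv[...,1]<60)&(hsv[...,2]>170)).astype(np.uint8)
    for u0,u1,v0,v1 in boxes:
        mm=np.zeros_like(m); mm[v0:v1,u0:u1]=m[v0:v1,u0:u1]
        k=max(cv2.findContours(mm,0,1)[0],key=cv2.contourArea)[:,0,:]
        k=cv2.convexHull(k)[:,0,:]
        P=plane(c,k,.015)
        for _ in range(4):
            ce,r=circ(P); e=abs(np.hypot(*(P[:,:2]-ce).T)-r); P=P[e<max(.002,np.percentile(e,85))]
        print(f,np.round(ce,4),'dia',round(2*r,4),len(P),np.round(cv2.fitEllipse(k)[0],1))
sauc('pics/top0.png',T,[(187,240,215,268),(252,298,206,252),(312,376,195,257)])
sauc('pics/scene0.png',S,[(190,268,262,318),(274,331,225,266),(338,412,196,238)])
tc=lambda u,v:(185+(u+.5)/4-.5,155+(v+.5)/4-.5); sc=lambda u,v:(185+(u+.5)/3.4-.5,150+(v+.5)/3.4-.5)
for n,a,b in [('small',(105,338),(145,405)),('large',(355,291),(397,230)),('med',(640,285),(655,160)),('shaker top',(547,30),(443,52)),('cork',(230,36),(166,115))]:
    print(n,*tri([T,S],[tc(*a),sc(*b)],[0,0]))
for n,a,z in [('small h tip',(178,360),.032),('large h tip',(388,374),.05),('med h tip',(630,205),.038)]: print(n,plane(T,tc(*a),z))
E
```

```text
pics/top0.png [0.4953 0.029 ] dia 0.1218 31 [212.8 240.5]
pics/top0.png [ 0.5298 -0.1311] dia 0.099 23 [274.8 228.2]
pics/top0.png [ 0.5384 -0.3112] dia 0.147 29 [343.4 225.6]
pics/scene0.png [0.4934 0.0288] dia 0.1222 28 [228.5 287.9]
pics/scene0.png [ 0.5255 -0.1307] dia 0.096 11 [308.9 251.2]
pics/scene0.png [ 0.5367 -0.3113] dia 0.149 21 [375.7 215.8]
small [0.49824132 0.02552357 0.04996246] [0.2 0.2]
large [ 0.52891066 -0.13260257  0.07908088] [0.5 0.5]
med [ 0.5345374  -0.31042175  0.06289913] [0.9 0.9]
shaker top [ 0.6917558  -0.25032982  0.08255223] [1.1 1.1]
cork [ 0.68245411 -0.05558751  0.09794667] [0.8 0.8]
small h tip [[ 0.48495073 -0.01709614  0.032     ]]
large h tip [[ 0.47787785 -0.1525088   0.05      ]]
med h tip [[ 0.58751557 -0.30551447  0.038     ]]
```

Heights check out: rims at 50, 79 and 63 mm against the expected 54, 82 and 64. Saucer diameters are 122, 99 and 147 mm. Medium goes aside first, then large, small, medium. I'm moving over the medium cup to look from close up.

```bash
python3 -m pendant '{"slide":[[0.149,-0.058,0],[0.149,-0.058,0],[0.149,-0.058,0],[0.149,-0.058,0],[0.149,-0.058,0],[0.149,-0.058,0],[0.149,-0.058,0],[0.149,-0.058,0],[0,0,0],[0,0,0]],"dr":[[0,0,0],[0,0,0],[0,0,0],[0,0,0],[0,0,0],[0,0,0],[0,0,0],[0,0,0],[0,0,0],[0,0,0]],"claw":[1,1,1,1,1,1,1,1,1,1]}' 30
python3 - <<'E'
from h import *
s=arm.observe();c=arm.calibration('wrist');im=arm.get_image('wrist')
print(s['position'],s['ee_rot'],s['clock'],c['xyz'],c['orientation']); np.save('w1.npy',np.r_[c['xyz'],c['orientation']])
cv2.imwrite('pics/w1.png',im[:,:,::-1])
E
```

```text
clock: 1.15
position: [0.4978, -0.3405, 0.2262]
ee_rot: [-3.096, -0.527, 0.001]
force: [-1.3, -0.2, -0.5]
width: 1.0
gripper_force: 0.0
[ 0.49781961 -0.34050858  0.22624039] [-3.09647219e+00 -5.26668253e-01  9.06883865e-04] 1.15 [ 0.57278411 -0.3138214   0.38418093] [-0.26039804  0.18515891 -1.22338407]
```

View pics/w1.png

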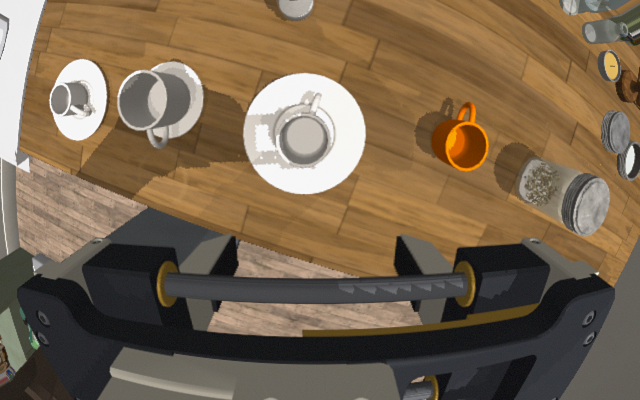

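The wrist view shows the medium cup's rim at (305,135), with its handle going up to (316,97). The large cup is at (152,100) with its handle at (158,135), the small cup at (68,98) with its handle at (83,110), and the orange mug at (462,145).

```bash
python3 - <<'E'
import cv2,numpy as np
im=cv2.imread('pics/w1.png')
a=cv2.resize(im[65:200,235:370],(540,540),interpolation=cv2.INTER_CUBIC)
cv2.imwrite('pics/c3.png',a)
E
```

```text
(no output)
```

View pics/c3.png

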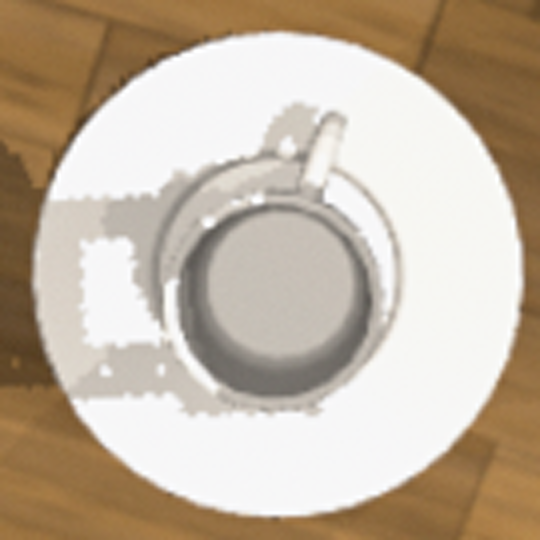

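Crop: rim centre (275,301), handle base (313,190) to tip (332,118).

```bash
cat >> h.py <<'E'
def wc(f):
    c=arm.calibration('wrist'); w=np.load(f); return dict(K=c['K'],xyz=w[:3],orientation=w[3:])
def delta(x,y,z,yaw=None):
    "tool-frame shift in units (after turn to yaw of tool y axis, deg), turn in units"
    s=arm.observe(); M=R.from_rotvec(s['ee_rot']).as_matrix(); tz=0
    cur=np.degrees(np.arctan2(M[1,1],M[0,1]))
    if yaw is not None:
        d=(yaw-cur+90)%180-90; tz=-np.radians(d); 
    else: d=0
    a=np.radians(cur+d); ty=np.array([np.cos(a),np.sin(a),0]); tx=np.array([-np.sin(a),np.cos(a),0])
    v=np.array([x,y,z])-s['position']
    print('cur yaw %.1f turn units %.2f | world d %s | slide total %s'%(cur,tz/.12,np.round(v,4),np.round(np.array([v@tx,v@ty,-v[2]])/.3,3)),'joints',np.round(s['joints'],2))
E
python3 - <<'E'
from h import *
W=wc('w1.npy');q=lambda u,v:(235+(u+.5)/4-.5,65+(v+.5)/4-.5)
T=arm.calibration('top')
print('rim',plane(W,q(275,301),.064,1)); t=plane(W,q(332,118),.04,1)
print('rim diam',np.linalg.norm(plane(W,q(178,301),.064,1)-plane(W,q(372,301),.064,1)))
print('saucer',[plane(W,q(*p),.015,1).round(4) for p in [(33,273),(522,273),(279,31),(279,517)]])
c=plane(W,q(275,301),.064,1); 
for p in [(332,118),(313,190)]:
  t=plane(W,q(*p),.04,1)-c; print(t,np.degrees(np.arctan2(t[0,1],t[0,0])))
print('tri',*tri([T,W],[(185+640.5/4-.5,155+285.5/4-.5),q(275,301)],[0,1]))
print('orange',plane(W,(462,145),.05,1))
a=plane(W,(152,88),.082,1);print('large',a, 'small',plane(W,(66,97),.054,1))
E
```

```text
rim [[ 0.53603429 -0.31317926  0.064     ]]
rim diam 0.05029616633884657
saucer [array([[ 0.5154, -0.2406,  0.015 ]]), array([[ 0.5634, -0.3798,  0.015 ]]), array([[ 0.6072, -0.2877,  0.015 ]]), array([[ 0.4673, -0.3359,  0.015 ]])]
[[ 0.05056108  0.00202302 -0.024     ]] 2.291261500841915
[[ 0.02995799  0.00029937 -0.024     ]] 0.5725363535627521
tri [ 0.53499597 -0.31208574  0.0490265 ] [1.3 1.3]
orange [[ 0.59460955 -0.48697515  0.05      ]]
large [[ 0.54339366 -0.14163215  0.082     ]] small [[0.50116451 0.01465842 0.054     ]]
```

```bash
python3 - <<'E'
from h import *
delta(.536,-.3125,.025,-88)
E
```

```text
cur yaw -70.9 turn units 2.49 | world d [ 0.0395  0.0296 -0.2014] | slide total [ 0.135 -0.094  0.671] joints [ 0.58  0.4  -0.09  1.62  0.04  1.12 -0.76]
```

```bash
python3 -m pendant '{"slide":[[0,0,0],[0,0,0],[0,0,0],[0.07,-0.047,0],[0.065,-0.047,0],[0,0,0.12],[0,0,0.12],[0,0,0.12],[0,0,0],[0,0,0]],"dr":[[0,0,0.83],[0,0,0.83],[0,0,0.83],[0,0,0],[0,0,0],[0,0,0],[0,0,0],[0,0,0],[0,0,0],[0,0,0]],"claw":[1,1,1,1,1,1,1,1,1,1]}'
python3 -c "
from h import *
delta(.536,-.3125,.025,-88)"
```

```text
clock: 2.2
position: [0.5355, -0.3136, 0.1191]
ee_rot: [3.141, 0.051, -0.002]
force: [0.3, -0.3, 0.3]
width: 1.001
gripper_force: 0.0
cur yaw -88.1 turn units -0.02 | world d [ 0.0005  0.0011 -0.0941] | slide total [ 0.002 -0.004  0.314] joints [ 0.47  0.53 -0.04  1.7   0.02  0.91 -1.12]
```

Descend and grip.

```bash
python3 -m pendant '{"slide":[[0,-0.004,0.1],[0,0,0.1],[0,0,0.08],[0,0,0.034],[0,0,0],[0,0,0],[0,0,0],[0,0,0],[0,0,0],[0,0,0]],"dr":[[0,0,0],[0,0,0],[0,0,0],[0,0,0],[0,0,0],[0,0,0],[0,0,0],[0,0,0],[0,0,0],[0,0,0]],"claw":[1,1,1,1,1,0,0,0,0,0]}' 20
```

```text
clock: 3.2
position: [0.5368, -0.3114, 0.0251]
ee_rot: [3.14, 0.055, 0.001]
force: [-0.5, -2.1, 0.6]
width: 0.611
gripper_force: 5.1
```

```bash
python3 -m pendant '{"slide":[[0,0,0],[0,0,0],[0,0,0],[0,0,-0.02],[0,0,-0.05],[0,0,-0.05],[0,0,-0.08],[0,0,0],[0,0,0]],"dr":[[0,0,0],[0,0,0],[0,0,0],[0,0,0],[0,0,0],[0,0,0],[0,0,0],[0,0,0],[0,0,0]],"claw":[0,0,0,0,0,0,0,0,0]}' 20
python3 - <<'E'
from h import *
delta(.50,-.46,.085)
s=arm.observe();c=arm.calibration('wrist');im=arm.get_image('wrist');np.save('w2.npy',np.r_[c['xyz'],c['orientation']])
cv2.imwrite('pics/w2.png',im[:,:,::-1])
E
```

```text
clock: 4.1
position: [0.537, -0.3113, 0.0858]
ee_rot: [3.14, 0.055, 0.003]
force: [0.2, -1.1, -1.8]
width: 0.614
gripper_force: 20.0
cur yaw -88.0 turn units 0.00 | world d [-0.037  -0.1487 -0.0008] | slide total [-0.141  0.491  0.003] joints [ 0.47  0.57 -0.04  1.73  0.03  0.84 -1.12]
```

View pics/w2.png

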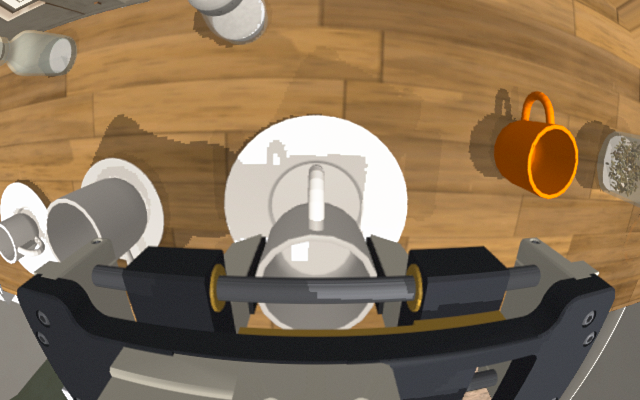

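The medium cup is held straight, with its handle along tool x and its rim at about (315,285). I'm setting it aside at (0.50,-0.46).

```bash
python3 -m pendant '{"slide":[[-0.028,0.098,0],[-0.028,0.098,0],[-0.028,0.098,0],[-0.028,0.098,0],[-0.028,0.098,0],[0,0,0],[0,0,0.07],[0,0,0.07],[0,0,0.05],[0,0,0]],"dr":[[0,0,0],[0,0,0],[0,0,0],[0,0,0],[0,0,0],[0,0,0],[0,0,0],[0,0,0],[0,0,0],[0,0,0]],"claw":[0,0,0,0,0,0,0,0,0,0]}' 20
python3 -m pendant '{"slide":[[0,0,0.01],[0,0,0.008],[0,0,0.005],[0,0,0.004],[0,0,0]],"dr":[[0,0,0],[0,0,0],[0,0,0],[0,0,0],[0,0,0]],"claw":[0,0,0,0,0]}'
```

```text
clock: 5.15
position: [0.4981, -0.4576, 0.0245]
ee_rot: [-3.138, -0.056, 0.006]
force: [-0.8, -0.3, -0.8]
width: 0.612
gripper_force: 20.0
clock: 5.65
position: [0.5001, -0.4597, 0.0211]
ee_rot: [3.14, 0.055, 0.002]
force: [-1.0, 3.0, 7.8]
width: 0.614
gripper_force: 20.0
```

```bash
python3 -m pendant '{"slide":[[0,0,0],[0,0,0],[0,0,0],[0,0,0],[0,0,0],[0,0,-0.1],[0,0,-0.15],[0,0,-0.15],[0,0,-0.15],[0,0,0]],"dr":[[0,0,0],[0,0,0],[0,0,0],[0,0,0],[0,0,0],[0,0,0],[0,0,0],[0,0,0],[0,0,0],[0,0,0]],"claw":[0.9,0.9,0.9,1,1,1,1,1,1,1]}'
python3 - <<'E'
from h import *
delta(.45,-.15,.23,-69)
E
```

```text
clock: 6.65
position: [0.5026, -0.4619, 0.1919]
ee_rot: [3.134, 0.054, 0.014]
force: [1.1, 0.5, -0.1]
width: 1.001
gripper_force: 0.0
cur yaw -88.0 turn units -2.77 | world d [-0.0526  0.3119  0.0381] | slide total [ 0.209 -1.033 -0.127] joints [ 0.68  0.55 -0.02  1.47  0.01  1.11 -0.88]
```

```bash
python3 -m pendant '{"slide":[[0,0,0],[0,0,0],[0,0,0],[0.03,-0.148,-0.018],[0.03,-0.148,-0.018],[0.03,-0.148,-0.018],[0.03,-0.148,-0.018],[0.03,-0.148,-0.018],[0.03,-0.148,-0.018],[0.03,-0.148,-0.018]],"dr":[[0,0,-0.92],[0,0,-0.92],[0,0,-0.92],[0,0,0],[0,0,0],[0,0,0],[0,0,0],[0,0,0],[0,0,0],[0,0,0]],"claw":[1,1,1,1,1,1,1,1,1,1]}'
python3 -m pendant '{"slide":[[0,0,0],[0,0,0]],"dr":[[0,0,0],[0,0,0]],"claw":[1,1]}'
python3 - <<'E'
from h import *
c=arm.calibration('wrist');im=arm.get_image('wrist');np.save('w3.npy',np.r_[c['xyz'],c['orientation']])
im=im[:,:,::-1]; cv2.imwrite('pics/w3full.png',im)
P=plane(c,[(0,0)],.05,1)
cv2.imwrite('pics/w3.png',cv2.resize(im[30:240,100:420],(800,525),interpolation=cv2.INTER_CUBIC))
E
```

```text
clock: 7.65
position: [0.4465, -0.145, 0.2222]
ee_rot: [3.089, 0.572, 0.0]
force: [0.7, 1.3, -0.1]
width: 0.999
gripper_force: 0.0
clock: 7.85
position: [0.4472, -0.1459, 0.2224]
ee_rot: [3.088, 0.576, 0.001]
force: [0.1, -1.0, 0.5]
width: 0.997
gripper_force: 0.0
```

View pics/w3.png

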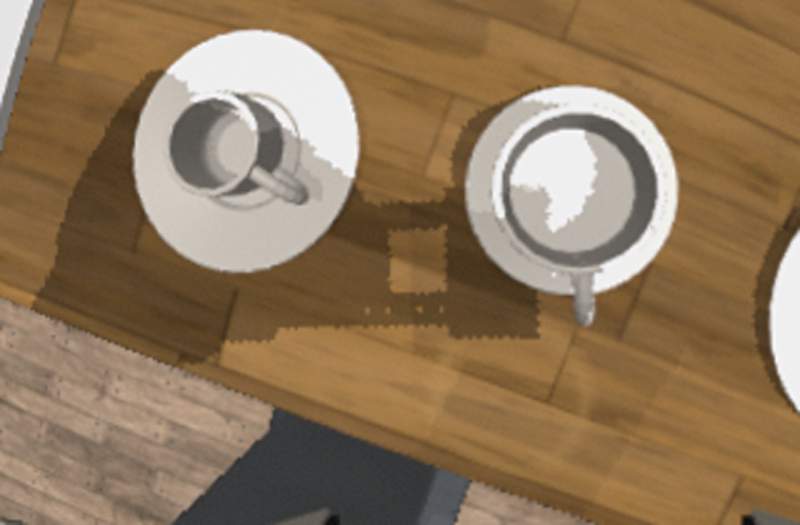

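Wrist crop: large rim centre (580,189), handle down to (586,318). Small rim centre (213,144), handle to (298,195). The medium saucer spans (133–359, 29–271) and the small saucer (466–678, 86–295).

```bash
python3 - <<'E'
from h import *
W=wc('w3.npy');q=lambda u,v:(100+(u+.5)/2.5-.5,30+(v+.5)/2.5-.5);T=arm.calibration('top')
tc=lambda u,v:(185+(u+.5)/4-.5,155+(v+.5)/4-.5)
for n,c,zr,hs,t in [('large',(580,189),.082,[(586,318),(584,290)],(355,291)),('small',(213,144),.054,[(298,195),(260,172)],(105,338))]:
    p=plane(W,q(*c),zr,1); print(n,p, 'tri',*tri([T,W],[tc(*t),q(*c)],[0,1]))
    for h in hs:
        d=(plane(W,q(*h),zr*.6,1)-p)[0]; print('  handle',d,np.degrees(np.arctan2(d[1],d[0])))
print('large inner dia',np.linalg.norm(np.diff(plane(W,[q(503,189),q(659,189)],.082,1),axis=0)))
im=cv2.imread('pics/w3full.png');hsv=cv2.cvtColor(im,cv2.COLOR_BGR2HSV)
m=((hsv[...,1]<50)&(hsv[...,2]>110)).astype(np.uint8)
for b in [(150,248,38,142),(283,375,60,152)]:
    mm=np.zeros_like(m);mm[b[2]:b[3],b[0]:b[1]]=m[b[2]:b[3],b[0]:b[1]]
    k=cv2.convexHull(max(cv2.findContours(mm,0,1)[0],key=cv2.contourArea))[:,0,:]
    P=plane(W,k,.015,1)
    for _ in range(5):
        ce,r=circ(P);e=abs(np.hypot(*(P[:,:2]-ce).T)-r);P=P[e<max(.0015,np.percentile(e,85))]
    print('saucer',ce,2*r,len(P))
E
```

```text
large [[ 0.52823692 -0.1306574   0.082     ]] tri [ 0.52898913 -0.13161864  0.0619233 ] [0.3 0.3]
  handle [-0.05004873 -0.0244551  -0.0328    ] -153.95867004452586
  handle [-0.03900012 -0.01910487 -0.0328    ] -153.9012976325348
small [[0.49570462 0.02660993 0.054     ]] tri [0.49746309 0.02148136 0.06648532] [0.9 0.9]
  handle [-0.01199924 -0.03970418 -0.0216    ] -106.81565400141893
  handle [-0.00745233 -0.01818683 -0.0216    ] -112.28212080318214
large inner dia 0.05955139383665954
saucer [0.49368701 0.02894469] 0.12131295067209176 44
saucer [ 0.52799709 -0.13040845] 0.09927871563609927 35
```

```bash
python3 -c "
from h import *
delta(.528,-.131,.045,-64)"
```

```text
cur yaw -69.0 turn units -0.73 | world d [ 0.0808  0.0162 -0.1772] | slide total [0.266 0.07  0.591] joints [ 0.4   0.2  -0.23  1.93  0.05  1.02 -1.06]
```

```bash
python3 -m pendant '{"slide":[[0,0,0],[0.133,0.035,0],[0.133,0.035,0],[0,0,0.1],[0,0,0.1],[0,0,0],[0,0,0]],"dr":[[0,0,-0.73],[0,0,0],[0,0,0],[0,0,0],[0,0,0],[0,0,0],[0,0,0]],"claw":[1,1,1,1,1,1,1]}'
python3 -c "
from h import *
delta(.528,-.131,.045,-64)"
```

```text
clock: 8.6
position: [0.5278, -0.1318, 0.162]
ee_rot: [-3.061, -0.704, 0.002]
force: [0.3, -0.0, 0.5]
width: 0.998
gripper_force: 0.0
cur yaw -64.1 turn units -0.02 | world d [ 0.0002  0.0008 -0.117 ] | slide total [ 0.002 -0.002  0.39 ] joints [ 0.33  0.39 -0.24  1.84  0.11  0.93 -1.08]
```

```bash
python3 -m pendant '{"slide":[[0,0,0.1],[0,0,0.1],[0,0,0.1],[0,0,0.07],[0,0,0.02],[0,0,0],[0,0,0],[0,0,0],[0,0,0],[0,0,0]],"dr":[[0,0,0],[0,0,0],[0,0,0],[0,0,0],[0,0,0],[0,0,0],[0,0,0],[0,0,0],[0,0,0],[0,0,0]],"claw":[1,1,1,1,1,1,0,0,0,0]}' 25
python3 -m pendant '{"slide":[[0,0,0],[0,0,0],[0,0,0],[0,0,-0.02],[0,0,-0.05],[0,0,-0.08],[0,0,-0.1],[0,0,-0.03],[0,0,0],[0,0,0]],"dr":[[0,0,0],[0,0,0],[0,0,0],[0,0,0],[0,0,0],[0,0,0],[0,0,0],[0,0,0],[0,0,0],[0,0,0]],"claw":[0,0,0,0,0,0,0,0,0,0]}' 25
```

```text
clock: 9.6
position: [0.5285, -0.1307, 0.0459]
ee_rot: [3.061, 0.706, 0.002]
force: [0.2, -0.7, 2.2]
width: 0.708
gripper_force: 25.0
clock: 10.6
position: [0.5274, -0.1305, 0.1283]
ee_rot: [-3.061, -0.706, 0.002]
force: [-0.5, -0.0, -2.6]
width: 0.706
gripper_force: 25.0
```

```bash
python3 - <<'E'
from h import *
delta(.538,-.311,.13)
c=arm.calibration('wrist');im=arm.get_image('wrist');np.save('w4.npy',np.r_[c['xyz'],c['orientation']])
cv2.imwrite('pics/w4.png',im[:,:,::-1])
E
```

```text
cur yaw -64.0 turn units 0.00 | world d [ 0.0106 -0.1805  0.0017] | slide total [-0.232  0.556 -0.006] joints [ 0.32  0.42 -0.24  1.87  0.13  0.86 -1.1 ]
```

View pics/w4.png

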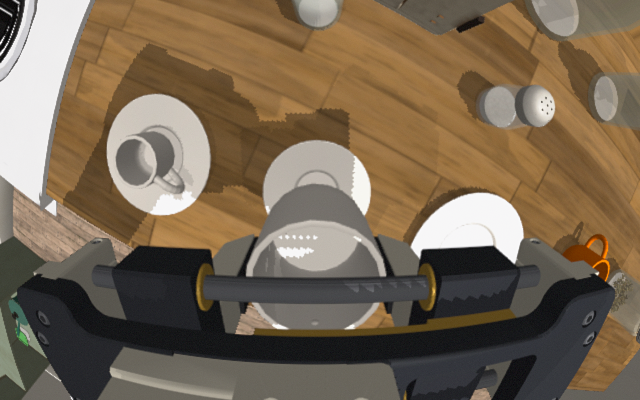

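The large cup is held upright (rim about x 247–385), and the large saucer stands empty at (470,230). Carrying it over.

```bash
python3 -m pendant '{"slide":[[-0.02,0.056,0],[-0.046,0.111,0],[-0.046,0.111,0],[-0.046,0.111,0],[-0.046,0.111,0],[-0.028,0.056,0],[0,0,0],[0,0,0.07],[0,0,0.07],[0,0,0]],"dr":[[0,0,0],[0,0,0],[0,0,0],[0,0,0],[0,0,0],[0,0,0],[0,0,0],[0,0,0],[0,0,0],[0,0,0]],"claw":[0,0,0,0,0,0,0,0,0,0]}' 25
python3 - <<'E'
from h import *
W=wc('w4.npy')
print(plane(W,[(247,275),(385,275),(316,275)],.1653,1))
delta(.538,-.311,.040)
E
```

```text
clock: 11.65
position: [0.5366, -0.3082, 0.0838]
ee_rot: [-3.056, -0.708, 0.007]
force: [-0.1, -0.2, -2.5]
width: 0.712
gripper_force: 25.0
[[ 0.51867339 -0.09922163  0.1653    ]
 [ 0.54654262 -0.15627899  0.1653    ]
 [ 0.53320982 -0.12744892  0.1653    ]]
cur yaw -63.9 turn units 0.00 | world d [ 0.0014 -0.0028 -0.0438] | slide total [0.    0.01  0.146] joints [ 0.57  0.58 -0.19  1.72  0.14  0.86 -0.8 ]
```

```bash
python3 -m pendant '{"slide":[[0,0,0.06],[0,0,0.03],[0,0,0.01],[0,0,0],[0,0,0]],"dr":[[0,0,0],[0,0,0],[0,0,0],[0,0,0],[0,0,0]],"claw":[0,0,0,0,0]}'
python3 - <<'E'
from h import *
W=wc('w4.npy'); P=plane(W,[(316,221),(316,333)],.1653,1); print(P, P.mean(0), np.linalg.norm(P[0]-P[1]))
delta(.538,-.311,.040)
E
```

```text
clock: 12.15
position: [0.5391, -0.311, 0.0579]
ee_rot: [3.061, 0.707, 0.001]
force: [-0.5, 0.2, -1.5]
width: 0.706
gripper_force: 25.0
[[ 0.55682286 -0.11590092  0.1653    ]
 [ 0.50145843 -0.14298231  0.1653    ]] [ 0.52914064 -0.12944161  0.1653    ] 0.06163296376241591
cur yaw -64.0 turn units 0.00 | world d [-0.0011  0.     -0.0179] | slide total [-0.003 -0.002  0.06 ] joints [ 0.56  0.61 -0.18  1.74  0.15  0.8  -0.81]
```

```bash
python3 -m pendant '{"slide":[[-0.005,0,0.02],[0,0,0.02],[0,0,0.012],[0,0,0.004],[0,0,0]],"dr":[[0,0,0],[0,0,0],[0,0,0],[0,0,0],[0,0,0]],"claw":[0,0,0,0,0]}'
python3 -m pendant '{"slide":[[0,0,0.003],[0,0,0.002],[0,0,0]],"dr":[[0,0,0],[0,0,0],[0,0,0]],"claw":[0,0,0]}'
```

```text
clock: 12.65
position: [0.5372, -0.3117, 0.0403]
ee_rot: [-3.061, -0.707, 0.0]
force: [0.6, -0.1, -2.4]
width: 0.708
gripper_force: 25.0
clock: 12.95
position: [0.5375, -0.3118, 0.0398]
ee_rot: [3.061, 0.706, 0.001]
force: [-3.2, 0.5, 6.4]
width: 0.706
gripper_force: 25.0
```

Contact came at the expected height (0.0398 m). Release and go up.

```bash
python3 -m pendant '{"slide":[[0,0,0],[0,0,0],[0,0,0],[0,0,0],[0,0,-0.1],[0,0,-0.15],[0,0,-0.15],[0,0,-0.15],[0,0,0],[0,0,0]],"dr":[[0,0,0],[0,0,0],[0,0,0],[0,0,0],[0,0,0],[0,0,0],[0,0,0],[0,0,0],[0,0,0],[0,0,0]],"claw":[0.9,0.9,1,1,1,1,1,1,1,1]}'
python3 - <<'E'
from h import *
delta(.4957,.0266,.12,-18)
c=arm.calibration('wrist');im=arm.get_image('wrist');np.save('w5.npy',np.r_[c['xyz'],c['orientation']])
cv2.imwrite('pics/w5.png',im[:,:,::-1])
E
```

```text
clock: 13.95
position: [0.5379, -0.312, 0.2051]
ee_rot: [3.059, 0.706, 0.003]
force: [0.5, -0.1, -0.1]
width: 0.996
gripper_force: 0.0
cur yaw -64.0 turn units -6.69 | world d [-0.0422  0.3386 -0.0851] | slide total [ 1.03  -0.483  0.284] joints [ 0.58  0.46 -0.2   1.6   0.1   1.09 -0.77]
```

View pics/w5.png

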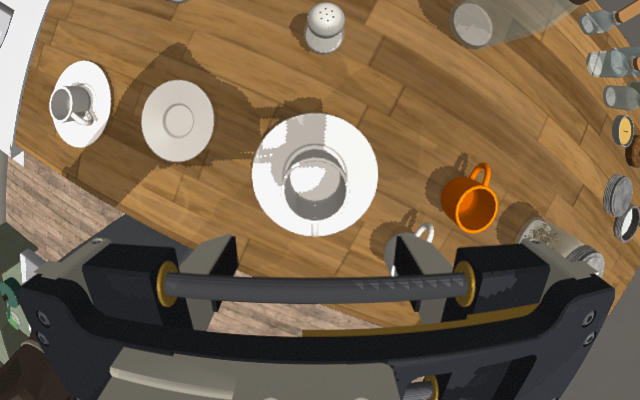

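The large cup sits concentric in the large saucer (315,175). The small saucer is empty at (178,120), and the small cup is at (70,103). Going to the small cup.

```bash
python3 -m pendant '{"slide":[[0,0,0],[0,0,0],[0,0,0],[0,0,0],[0,0,0],[0,0,0],[0,0,0],[0.14,-0.07,0],[0.14,-0.07,0],[0.14,-0.07,0]],"dr":[[0,0,-0.94],[0,0,-0.94],[0,0,-0.94],[0,0,-0.94],[0,0,-0.94],[0,0,-0.94],[0,0,-0.94],[0,0,0],[0,0,0],[0,0,0]],"claw":[1,1,1,1,1,1,1,1,1,1]}'
python3 -m pendant '{"slide":[[0.14,-0.07,0],[0.14,-0.07,0],[0.07,-0.03,0],[0,0,0],[0,0,0]],"dr":[[0,0,0],[0,0,0],[0,0,0],[0,0,0],[0,0,0]],"claw":[1,1,1,1,1]}'
python3 - <<'E'
from h import *
delta(.4957,.0266,.023,-19)
c=arm.calibration('wrist');im=arm.get_image('wrist');np.save('w6.npy',np.r_[c['xyz'],c['orientation']])
im=im[:,:,::-1]; cv2.imwrite('pics/w6full.png',im)
P=arm.observe()['position']; print(P)
cv2.imwrite('pics/w6.png',cv2.resize(im[60:260,180:500],(800,500),interpolation=cv2.INTER_CUBIC))
E
```

```text
clock: 15.0
position: [0.5167, -0.1705, 0.2019]
ee_rot: [-2.552, -1.827, 0.003]
force: [0.3, 0.8, -0.1]
width: 0.999
gripper_force: 0.0
clock: 15.5
position: [0.5029, -0.0563, 0.2027]
ee_rot: [-2.552, -1.83, 0.003]
force: [-0.1, -0.1, -0.1]
width: 0.996
gripper_force: 0.0
cur yaw -18.7 turn units 0.04 | world d [-0.0072  0.0829 -0.1797] | slide total [ 0.253 -0.113  0.599] joints [ 0.39  0.31 -0.49  1.86  0.17  1.01 -0.49]
[ 0.50312752 -0.05722119  0.20278573]
```

View pics/w6.png

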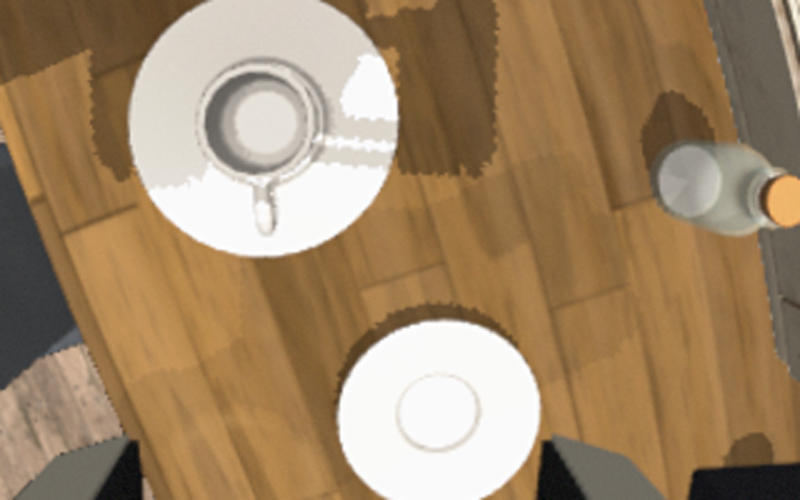

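Crop: small rim centre (257,126), handle (263,186) to (266,232). Small saucer well centre (438,412), bottle at (690,180).

```bash
python3 - <<'E'
from h import *
W=wc('w6.npy');q=lambda u,v:(180+(u+.5)/2.5-.5,60+(v+.5)/2.5-.5)
p=plane(W,q(257,126),.054,1);print(p,'dia',np.linalg.norm(np.diff(plane(W,[q(197,126),q(317,126)],.054,1),axis=0)))
for h in [(266,232),(263,190)]:
    d=(plane(W,q(*h),.034,1)-p)[0]; print(np.degrees(np.arctan2(d[1],d[0])))
print('well',plane(W,q(438,412),.006,1),tri([W,wc('w5.npy')],[q(438,412),(178.5,120.5)],[1,1]))
delta(p[0,0],p[0,1],.024)
E
```

```text
[[0.4959075 0.0273384 0.054    ]] dia 0.04749729320437303
-107.44851967377488
-108.66974296035463
well [[ 0.52819612 -0.1301696   0.006     ]] (array([ 0.52793595, -0.13066177,  0.00503335]), array([0.3, 0.3]))
cur yaw -18.8 turn units 0.00 | world d [-0.0072  0.0846 -0.1788] | slide total [ 0.259 -0.114  0.596] joints [ 0.39  0.31 -0.49  1.86  0.17  1.01 -0.49]
```

```bash
python3 -m pendant '{"slide":[[0.13,-0.057,0],[0.129,-0.057,0],[0,0,0.13],[0,0,0.13],[0,0,0.13],[0,0,0.08],[0,0,0],[0,0,0]],"dr":[[0,0,0],[0,0,0],[0,0,0],[0,0,0],[0,0,0],[0,0,0],[0,0,0],[0,0,0]],"claw":[1,1,1,1,1,1,0.9,0.9]}'
python3 -c "
from h import *
delta(.4959,.0273,.024)"
```

```text
clock: 16.35
position: [0.4963, 0.0274, 0.0628]
ee_rot: [-2.555, -1.827, 0.002]
force: [0.0, -0.9, -0.3]
width: 0.91
gripper_force: 0.0
cur yaw -18.9 turn units 0.00 | world d [-0.0004 -0.0001 -0.0388] | slide total [-0.001 -0.001  0.129] joints [ 0.18  0.49 -0.45  2.03  0.32  0.7  -0.81]
```

```bash
python3 -m pendant '{"slide":[[0,0,0.06],[0,0,0.05],[0,0,0.018],[0,0,0],[0,0,0],[0,0,0],[0,0,0],[0,0,0],[0,0,0],[0,0,0]],"dr":[[0,0,0],[0,0,0],[0,0,0],[0,0,0],[0,0,0],[0,0,0],[0,0,0],[0,0,0],[0,0,0],[0,0,0]],"claw":[0.9,0.9,0.9,0.9,0,0,0,0,0,0]}' 15
python3 -m pendant '{"slide":[[0,0,0],[0,0,0],[0,0,-0.02],[0,0,-0.05],[0,0,-0.07],[0,0,-0.07],[0,0,-0.04],[0,0,0],[0,0,0]],"dr":[[0,0,0],[0,0,0],[0,0,0],[0,0,0],[0,0,0],[0,0,0],[0,0,0],[0,0,0],[0,0,0]],"claw":[0,0,0,0,0,0,0,0,0]}' 15
python3 -c "
from h import *
delta(.528,-.1305,.0945)"
```

```text
clock: 17.35
position: [0.4964, 0.0282, 0.0247]
ee_rot: [2.554, 1.829, 0.0]
force: [-0.4, 0.1, 3.1]
width: 0.513
gripper_force: 15.0
clock: 18.25
position: [0.4961, 0.0281, 0.0991]
ee_rot: [2.554, 1.829, -0.0]
force: [-0.1, 0.2, -2.0]
width: 0.512
gripper_force: 15.0
cur yaw -18.8 turn units 0.00 | world d [ 0.0319 -0.1586 -0.0046] | slide total [-0.466  0.271  0.015] joints [ 0.21  0.43 -0.48  2.    0.28  0.78 -0.77]
```

```bash
python3 -m pendant '{"slide":[[-0.046,0.031,0],[-0.1,0.06,0],[-0.1,0.06,0],[-0.1,0.06,0],[-0.08,0.04,0],[-0.04,0.02,0],[0,0,0],[0,0,0.07],[0,0,0.07],[0,0,0]],"dr":[[0,0,0],[0,0,0],[0,0,0],[0,0,0],[0,0,0],[0,0,0],[0,0,0],[0,0,0],[0,0,0],[0,0,0]],"claw":[0,0,0,0,0,0,0,0,0,0]}' 15
python3 -m pendant '{"slide":[[0,0,0.03],[0,0,0],[0,0,0]],"dr":[[0,0,0],[0,0,0],[0,0,0]],"claw":[0,0,0]}'
python3 -c "
from h import *
delta(.528,-.130,.0247)"
```

```text
clock: 19.25
position: [0.5262, -0.1278, 0.0552]
ee_rot: [-2.548, -1.83, 0.004]
force: [-1.6, 1.7, -1.6]
width: 0.509
gripper_force: 15.0
clock: 19.55
position: [0.5286, -0.1298, 0.049]
ee_rot: [2.553, 1.83, 0.001]
force: [-0.2, -0.4, -0.7]
width: 0.512
gripper_force: 15.0
cur yaw -18.7 turn units 0.00 | world d [-0.0006 -0.0002 -0.0243] | slide total [-0.001 -0.002  0.081] joints [ 0.45  0.56 -0.42  1.93  0.33  0.72 -0.5 ]
```

```bash
python3 -m pendant '{"slide":[[-0.001,-0.002,0.03],[0,0,0.03],[0,0,0.015],[0,0,0.004],[0,0,0]],"dr":[[0,0,0],[0,0,0],[0,0,0],[0,0,0],[0,0,0]],"claw":[0,0,0,0,0]}'
python3 -m pendant '{"slide":[[0,0,0.003],[0,0,0.002],[0,0,0]],"dr":[[0,0,0],[0,0,0],[0,0,0]],"claw":[0,0,0]}'
```

```text
clock: 20.05
position: [0.5271, -0.1303, 0.0246]
ee_rot: [-2.553, -1.829, 0.002]
force: [-2.8, -0.2, 2.6]
width: 0.508
gripper_force: 15.0
clock: 20.35
position: [0.5272, -0.1303, 0.0244]
ee_rot: [2.554, 1.83, -0.001]
force: [-7.9, 0.3, 20.0]
width: 0.511
gripper_force: 15.0
```

```bash
python3 -m pendant '{"slide":[[0,0,-0.003],[0,0,0],[0,0,0],[0,0,0],[0,0,0],[0,0,-0.1],[0,0,-0.15],[0,0,-0.15],[0,0,-0.15],[0,0,0]],"dr":[[0,0,0],[0,0,0],[0,0,0],[0,0,0],[0,0,0],[0,0,0],[0,0,0],[0,0,0],[0,0,0],[0,0,0]],"claw":[0,0.9,0.9,0.9,0.9,0.9,1,1,1,1]}'
python3 - <<'E'
from h import *
delta(.498,-.4597,.19,-88)
E
```

```text
clock: 21.35
position: [0.5312, -0.1303, 0.1953]
ee_rot: [2.548, 1.825, 0.011]
force: [-0.2, -0.4, -0.8]
width: 1.001
gripper_force: 0.0
cur yaw -18.8 turn units 10.07 | world d [-0.0332 -0.3294 -0.0053] | slide total [-0.149  1.093  0.018] joints [ 0.52  0.38 -0.49  1.78  0.21  1.02 -0.39]
```

```bash
python3 -m pendant '{"slide":[[0,0,0],[0,0,0],[0,0,0],[0,0,0],[0,0,0],[0,0,0],[0,0,0],[0,0,0],[0,0,0],[0,0,0]],"dr":[[0,0,1],[0,0,1],[0,0,1],[0,0,1],[0,0,1],[0,0,1],[0,0,1],[0,0,1],[0,0,1],[0,0,1]],"claw":[1,1,1,1,1,1,1,1,1,1]}'
python3 -m pendant '{"slide":[[-0.02,0.137,0],[-0.02,0.137,0],[-0.02,0.137,0],[-0.02,0.137,0],[-0.02,0.137,0],[-0.02,0.137,0],[-0.015,0.137,0],[-0.015,0.137,0],[0,0,0],[0,0,0]],"dr":[[0,0,0],[0,0,0],[0,0,0],[0,0,0],[0,0,0],[0,0,0],[0,0,0],[0,0,0],[0,0,0],[0,0,0]],"claw":[1,1,1,1,1,1,1,1,1,1]}'
python3 - <<'E'
from h import *
delta(.4995,-.4597,.021,-88)
cv2.imwrite('pics/t7.png',arm.get_image('top')[:,:,::-1])
t=cv2.imread('pics/t7.png')[155:265,185:385]; cv2.imwrite('pics/t7c.png',cv2.resize(t,(800,440),interpolation=cv2.INTER_CUBIC))
E
```

```text
clock: 22.35
position: [0.5275, -0.1303, 0.1888]
ee_rot: [-3.141, -0.06, 0.001]
force: [0.3, 0.9, -0.8]
width: 0.999
gripper_force: 0.0
clock: 23.35
position: [0.4961, -0.4615, 0.1882]
ee_rot: [-3.14, -0.065, 0.002]
force: [1.1, -0.0, 0.1]
width: 0.999
gripper_force: 0.0
cur yaw -87.6 turn units 0.05 | world d [ 0.0034  0.0018 -0.1672] | slide total [ 0.012 -0.006  0.557] joints [ 0.75  0.56 -0.13  1.47  0.08  1.12 -0.92]
```

View pics/t7c.png

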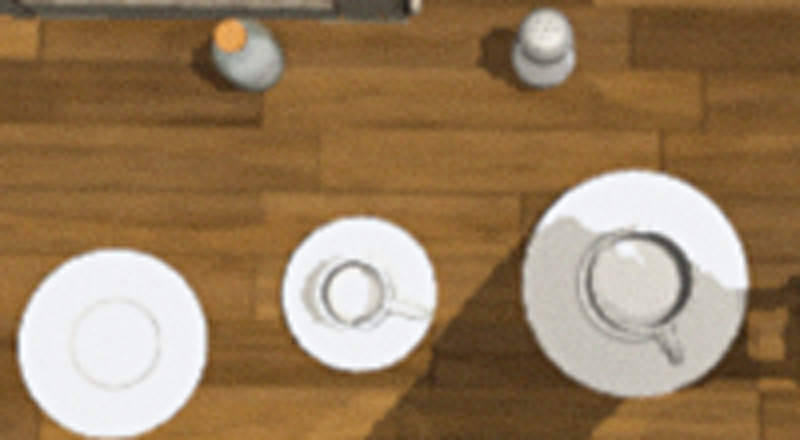

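Small (353,292) and large (637,282) sit centred in their saucers. The medium saucer is empty with its well at (115,343), and the bystanders haven't moved. Picking the medium cup.

```bash
python3 -m pendant '{"slide":[[0.012,-0.006,0.1],[0,0,0.13],[0,0,0.13],[0,0,0.1],[0,0,0.06],[0,0,0.03],[0,0,0],[0,0,0],[0,0,0],[0,0,0]],"dr":[[0,0,0],[0,0,0],[0,0,0],[0,0,0],[0,0,0],[0,0,0],[0,0,0],[0,0,0],[0,0,0],[0,0,0]],"claw":[1,1,1,1,1,1,1,0,0,0]}' 20
python3 -m pendant '{"slide":[[0,0,0],[0,0,0],[0,0,0],[0,0,0],[0,0,-0.02],[0,0,-0.06],[0,0,-0.1],[0,0,-0.15],[0,0,-0.1],[0,0,0]],"dr":[[0,0,0],[0,0,0],[0,0,0],[0,0,0],[0,0,0],[0,0,0],[0,0,0],[0,0,0],[0,0,0],[0,0,0]],"claw":[0,0,0,0,0,0,0,0,0,0]}' 20
python3 - <<'E'
from h import *
T=arm.calibration('top'); print(plane(T,(185+115.5/4-.5,155+343.5/4-.5),.006))
delta(.494,.029,.15)
E
```

```text
clock: 24.4
position: [0.5011, -0.4592, 0.0255]
ee_rot: [3.14, 0.068, 0.002]
force: [0.1, -0.1, 1.3]
width: 0.788
gripper_force: 0.0
clock: 25.4
position: [0.5027, -0.4605, 0.1587]
ee_rot: [3.136, 0.068, 0.01]
force: [0.3, -0.5, -0.7]
width: 0.612
gripper_force: 20.0
[[0.49532235 0.02947257 0.006     ]]
cur yaw -87.5 turn units 0.00 | world d [-0.0087  0.4895 -0.0087] | slide total [ 0.041 -1.631  0.029] joints [ 0.74  0.58 -0.13  1.5   0.08  1.06 -0.93]
```

```bash
python3 -m pendant '{"slide":[[0.004,-0.06,0],[0.004,-0.12,0],[0.004,-0.145,0],[0.004,-0.145,0],[0.004,-0.145,0],[0.004,-0.145,0],[0.004,-0.145,0],[0.004,-0.145,0],[0.004,-0.145,0],[0.005,-0.145,0]],"dr":[[0,0,0],[0,0,0],[0,0,0],[0,0,0],[0,0,0],[0,0,0],[0,0,0],[0,0,0],[0,0,0],[0,0,0]],"claw":[0,0,0,0,0,0,0,0,0,0]}' 20
python3 -m pendant '{"slide":[[0,-0.12,0],[0,-0.12,0],[0,-0.05,0],[0,0,0],[0,0,0],[0,0,0]],"dr":[[0,0,0],[0,0,0],[0,0,0],[0,0,0],[0,0,0],[0,0,0]],"claw":[0,0,0,0,0,0]}'
python3 - <<'E'
from h import *
delta(.4945,.029,.0275)
c=arm.calibration('wrist');im=arm.get_image('wrist');np.save('w8.npy',np.r_[c['xyz'],c['orientation']])
cv2.imwrite('pics/w8.png',im[:,:,::-1])
E
```

```text
clock: 26.4
position: [0.4944, -0.055, 0.1528]
ee_rot: [-3.141, -0.068, 0.002]
force: [1.6, -0.1, -0.7]
width: 0.615
gripper_force: 20.0
clock: 27.0
position: [0.4914, 0.0289, 0.1529]
ee_rot: [3.14, 0.065, -0.001]
force: [-0.2, -0.7, -1.4]
width: 0.612
gripper_force: 20.0
cur yaw -87.6 turn units 0.00 | world d [ 3.100e-03  1.000e-04 -1.254e-01] | slide total [ 0.01  -0.     0.418] joints [ 0.05  0.32 -0.28  1.96  0.11  0.87 -1.81]
```

View pics/w8.png

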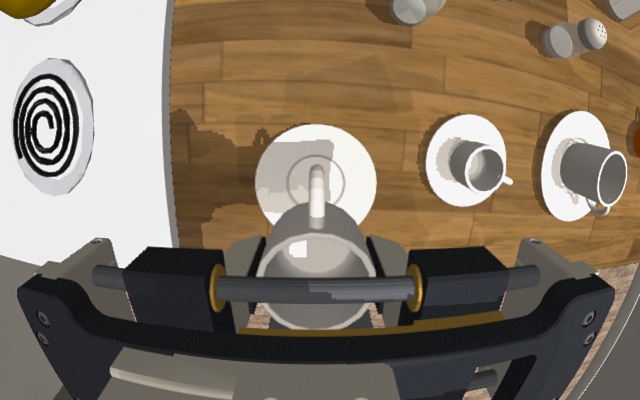

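The medium cup is held upright above its empty saucer (315,183).

```bash
python3 -m pendant '{"slide":[[0.011,0,0.08],[0,0,0.12],[0,0,0.1],[0,0,0.06],[0,0,0.02],[0,0,0],[0,0,0]],"dr":[[0,0,0],[0,0,0],[0,0,0],[0,0,0],[0,0,0],[0,0,0],[0,0,0]],"claw":[0,0,0,0,0,0,0]}'
python3 -c "
from h import *
delta(.4945,.029,.0275)"
```

```text
clock: 27.75
position: [0.4955, 0.0301, 0.04]
ee_rot: [3.141, 0.067, 0.002]
force: [0.1, 0.6, -1.0]
width: 0.613
gripper_force: 20.0
cur yaw -87.6 turn units 0.00 | world d [-0.001  -0.0011 -0.0125] | slide total [-0.004  0.004  0.042] joints [ 0.01  0.49 -0.24  2.06  0.2   0.61 -1.89]
```

```bash
python3 -m pendant '{"slide":[[-0.002,0.003,0.02],[0,0,0.01],[0,0,0.004],[0,0,0]],"dr":[[0,0,0],[0,0,0],[0,0,0],[0,0,0]],"claw":[0,0,0,0]}'
python3 -m pendant '{"slide":[[0,0,0.003],[0,0,0.003],[0,0,0]],"dr":[[0,0,0],[0,0,0],[0,0,0]],"claw":[0,0,0]}'
```

```text
clock: 28.15
position: [0.4943, 0.0295, 0.029]
ee_rot: [3.141, 0.068, 0.0]
force: [-0.5, -0.8, -0.9]
width: 0.614
gripper_force: 20.0
clock: 28.45
position: [0.4945, 0.0295, 0.0285]
ee_rot: [3.14, 0.068, 0.001]
force: [-5.2, -0.3, 19.4]
width: 0.613
gripper_force: 20.0
```

```bash
python3 -m pendant '{"slide":[[0,0,-0.003],[0,0,0],[0,0,0],[0,0,0],[0,0,0],[0,0,-0.1],[0,0,-0.15],[0,0,-0.15],[0,0,-0.15],[0,0,0]],"dr":[[0,0,0],[0,0,0],[0,0,0],[0,0,0],[0,0,0],[0,0,0],[0,0,0],[0,0,0],[0,0,0],[0,0,0]],"claw":[0,0.9,0.9,0.9,0.9,0.9,1,1,1,1]}'
python3 -m pendant '{"slide":[[-0.1,0.1,0],[-0.1,0.1,0],[0,0,0],[0,0,0]],"dr":[[0,0,0],[0,0,0],[0,0,0],[0,0,0]],"claw":[1,1,1,1]}'
python3 - <<'E'
from h import *
c=arm.calibration('wrist');im=arm.get_image('wrist');np.save('w9.npy',np.r_[c['xyz'],c['orientation']])
a=cv2.resize(im[60:240,190:510,::-1],(800,450),interpolation=cv2.INTER_CUBIC)
cv2.imwrite('pics/w9.png',a)
E
```

```text
clock: 29.45
position: [0.4976, 0.0302, 0.1989]
ee_rot: [-3.14, -0.068, -0.015]
force: [0.2, 0.1, 0.2]
width: 0.999
gripper_force: 0.0
clock: 29.85
position: [0.4364, -0.0338, 0.1931]
ee_rot: [3.141, 0.065, 0.0]
force: [-0.5, -0.5, 0.3]
width: 0.997
gripper_force: 0.0
```

View pics/w9.png

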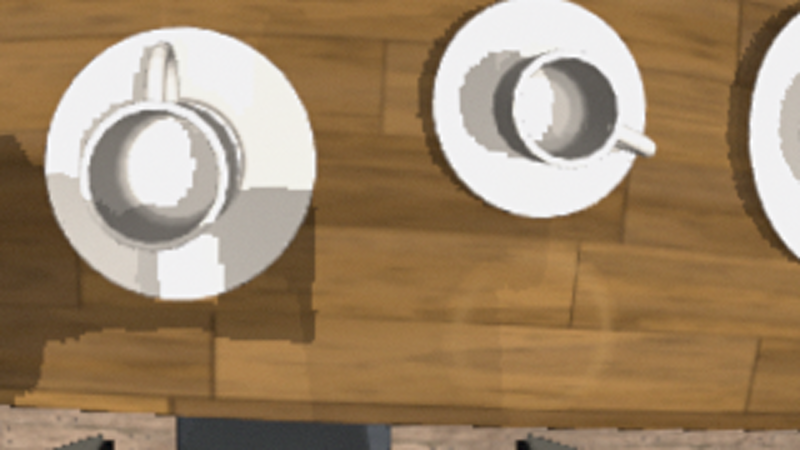

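Final crop: medium rim centre (153,174), small rim centre (565,108). Both appear upright in their wells; I'll check the numbers.

```bash
python3 - <<'E'
from h import *
W=wc('w9.npy');q=lambda u,v:(190+(u+.5)/2.5-.5,60+(v+.5)/2.5-.5)
for n,p,z,s in [('med',(153,174),.064,(.4945,.029)),('small',(565,108),.054,(.528,-.1305))]:
    x=plane(W,q(*p),z,1)[0]; print(n,x,'off mm',(x[:2]-s)*1e3)
W=wc('w5.npy'); x=plane(W,(315.5,183),.076,1)[0]; print('large',x,(x[:2]-(.538,-.311))*1e3)
tc=lambda u,v:(185+(u+.5)/4-.5,155+(v+.5)/4-.5)
T=arm.calibration('top')
print('large top',plane(T,tc(637,282),.076),'small top',plane(T,tc(353,292),.054))
E
```

```text
med [0.49325938 0.02923515 0.064     ] off mm [-1.24061949  0.2351494 ]
small [ 0.52684988 -0.12768697  0.054     ] off mm [-1.15012481  2.81303338]
large [ 0.54464002 -0.30839231  0.076     ] [6.64002122 2.60769463]
large top [[ 0.53638275 -0.30655608  0.076     ]] small top [[ 0.52889956 -0.12974918  0.054     ]]
```

```bash
python3 -c "
from cell import arm
print(arm.sign_off())"
```

```text
the job is handed in; nothing more can be done
None
```

The job is handed in after about 30 s of robot time, with each cup standing on its own saucer; by my measurements small and medium are within about 3 mm of centre, large is less certain (rough readings 5–7 mm off, but it touched down at well-floor height), and the shaker and bottle showed no movement mid-task. The hand-in returned no verdict.

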